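# Latch the open demo-kit case

## Task

Of the two black transport cases on the desk one is still unlatched: its steel lever and wire loop stand up. Hook that loop over the keeper on the same case, then press the lever over until it lies flat and the latch is tight. Leave the latch of the other, already closed case shut.

Things in the scene. Friction and masses are not known exactly. Their poses are not given: they have to be found in the camera images.
- case: The unlatched case: black box with aluminium edges, 150 mm (its x) by 140 mm (its y) by 120 mm high, heavy, does not move; one of two alike. Origin: centre of its underside. The draw latch is on its top, in the plane y = 0 of the case: lever pivot (axis along y) at x = 0, 135 mm above the origin, keeper towards +x.
- keeper (a point): Where the hooked bar sits, under the keeper's lip: x = 49, y = 0, z = 125 mm in the case's frame. The keeper is a small steel hook on the case top, 22 mm wide, 14 mm high, from x = 40 to its lip at x = 53 mm, mouth towards the case's +x. It is sprung and gives about 3 mm towards the lever under the loop's pull.
- lever (a joint): Lever of the unlatched case, rad: 0 = closed, flat towards the case's -x, top 137 mm above the table; 1.57 upright; 2.25 open stop, leaning to the keeper. Strip 24 mm wide, 52 mm long, stays where left; starts at 1.3 to 1.57. Beyond 1.9 the loop reaches over the keeper, best at the stop. Hooked, it resists closing (2 N at its end, 3 to 4 N mid-way) until 0.35, then pulls shut.
- loop_bar (a point): Centre of the loop's end bar. Loop: steel wire frame 43 mm wide, 62 mm from hinge to bar, 5 to 6 mm thick, bar along the case's y. It swings freely on the lever, 16 mm from the pivot, its sides straddling the lever. It starts upright, leaning back on the lever, bar about 210 mm above the table; tipped towards the keeper, it falls by itself onto keeper or case top.
- shut_lever (a joint): Lever of the other, closed case, rad: 0 = closed and flat. That case has the same size and latch, its loop hooked; it stands to the other side.

How it is judged:
On the way:
1. the loop's bar is down behind the keeper, below its lip, with the lever still up (x of loop_bar in the frame of case above 0.042 m and z of loop_bar in the frame of case below 0.13 m and value of joint lever above 0.6 rad), for 0.2 s.
At the end, for the whole second after the job is handed in: The lever of the unlatched case lies flat (within 0.15 rad of closed), its loop's bar is caught under the keeper's lip (x 40 to 56 mm, z below 131 mm in the case's frame), and the other case's lever is still flat (within 0.15 rad) (value of joint each of lever, shut_lever below 0.15 rad and x of loop_bar in the frame of case between 0.04 and 0.056 m and z of loop_bar in the frame of case below 0.131 m); the robot touches nothing.
It fails at once if the latch of the other case is opened (its lever lifted beyond 0.3 rad) (value of joint shut_lever above 0.3 rad).
It also fails if it takes over 45 s, if anything falls off the work surface, if the arm or the gripper's body presses on something with over 40 N, if the wrist force passes 120 N, or if a joint passes its speed limit or range.

## Robot

A 6-joint arm with a two-finger parallel gripper is mounted at the origin on the work surface. World frame = base frame: x ahead of the robot, y to its left, z up, the work surface at z = 0. Lengths are in m, angles in rad, forces in N, time in s.
With the tool pointing down it reaches from about 0.375 to 0.9 m from the base axis. Payload 3.1 kg.
Tool frame: the origin (TCP) lies on the centre line of the jaws, within the pads' length; the fingertips stand 8 mm ahead of it and the grasp point (between the pads) lies 11 mm behind it (robot.tip_extent is the distance from the TCP to the fingertips, in m); y points along the fingers, z is the direction in which the jaws open and shut, and the axes are right-handed (so a half turn about y gives the same grasp; the last joint's range is limited). The gripper opens to 87 mm and grips with 3 to 60 N. Pads are 19 mm wide; open, the fingers measure 117 mm over their backs; the gripper's body (75 mm by 190 mm) begins 51 mm behind the grasp point.
Start: joints at [-1.458, 0.527, 1.433, -0, 1.181, -0.178], TCP at [0.18, -0.599, 0.231] pointing down, gripper open.
Joint ranges: [-3.08, 3.08], [-0.75, 2.2], [0.22, 2.44], [-1.43, 4.57], [0, 2.65], [-2.85, 2.85]. Speed limits (rad/s): [2.79, 2.79, 3.14, 3.14, 3.14, 3.14].

## Interface

Orientations are given as a unit quaternion [x, y, z, w].
In Python, from rig import robot gives the robot as it stands.
- The arm moves only by the shell command python3 -m crank 'ROWS' [FORCE]. ROWS is JSON, a list that holds one entry, the list of rows, each a list of 7 numbers: the turn, a rotation vector about the tool's x, y, z in degrees, then the shift along the tool's x, y, z in m, then the opening in per cent of the stroke, from 0 (shut) to 100 (fully open). In form: [[[ax, ay, az, dx, dy, dz, gripper], ...]]. A call has exactly 5 rows; each row shifts and turns the commanded pose from where the row before left it, along the tool's axes as they then stand; what a row does not reach is not made up. A row lasts 1/8 s, in which the tool goes at most 62.5 mm and 10.7 degrees, less where a joint would pass 70% of its speed; a pose out of reach is approached as far as the arm can. A call with a gripper value outside its range is refused whole. The fingers move at their own pace and stop on an object; FORCE is the grip in N (left out, the last holds). Time passes only in rows, so rows that do not move let the fingers close, or fill a call up. It gives the time, the measured TCP pose, the force and the opening at its end, in the units of the state.
- robot.get_obs(): the state, without advancing time (a new reading comes with each control period).
- robot.camera(name): name is "side" or "top" or "wrist"; returns a dict with "img" (400x640x3 uint8, red, green, blue), "K" (3x3 intrinsics, pixels), "R" (3x3) and "t" (3): a world point X has camera coordinates R X + t; the wrist camera has in their place "T_tool_cam" (4x4, takes a point from camera to tool coordinates, whose origin is the TCP and whose axes are the tool frame's). Camera axes: x right, y down, z forward; pixel columns grow to the right and rows downward; lengths in m; the calibration is good to about 2 mm. A picture is of the moment at which its call begins: read the wrist's pose just before it. There is no depth.
- robot.hand_in(): hands the job in, once; it reports no verdict.
Trained networks look in a picture, given as the dict that the camera call returned (one of the last four; its "shot" number tells which), for a name from the list of things; names that differ only in an ending like _2 or _b are one class to them, and where a whole thing is asked for, a point or a joint stands for the part that bears it (a point fixed in the world has none). Each returns a list of dicts, best first, with "conf" (0 to 1); they miss things now and then, are a little off and sometimes report something else, mostly with a low value. They report only what shows in the picture. A call takes as long as a camera call.
- robot.spot_in(picture, thing): "at" ([row, column] in pixels, amid what is visible of it).
The state is a dict: "time": time; "q": joint angles; "joint_velocities": joint speeds; "joint_torque": joint torques, N m; "position": TCP position; "tool_rot": TCP orientation; "ft_force": force on the tool from outside, world axes, zero at the start; "moment": the same for the moment, N m; "grip_width": finger opening in m.
Only numpy, scipy, OpenCV 4.12 (cv2) and the standard library are available. Lean on these libraries where they do the work, as an engineer would, in place of code of your own. Each camera call takes 0.05 s, during which the arm holds its last target.

## Working session

There is one attempt and no reset: what is moved stays moved. The work goes in short steps, Python scripts to look and compute and a shell command to move; the robot and the scene stay as the last step left them, time stands still between calls to the robot, and variables do not carry over. Pictures are saved under pics/ and viewed, and the job is handed in when it is done.

```bash
ls; mkdir -p pics; python3 - <<'E'
from rig import robot
import cv2, numpy as np
print(robot.get_obs())
for n in ["top","side"]:
    c=robot.camera(n); cv2.imwrite(f"pics/{n}0.png",c["img"][:,:,::-1]); print(n,c["K"],c["R"],c["t"],c["shot"])
    for th in ["case","keeper","lever","loop_bar","shut_lever"]:
        print(th,robot.spot_in(c,th)[:4])
E
```

```text
pics
{'time': 0.0, 'q': array([-1.45754314e+00,  5.28493615e-01,  1.43390905e+00,  3.73685186e-06,
        1.18141119e+00, -1.78516512e-01]), 'joint_velocities': array([-3.16839709e-04,  1.60259487e-03,  5.29887253e-06, -1.05189615e-03,
       -1.42657081e-03, -2.23430051e-04]), 'joint_torque': array([ 3.57149020e-04, -4.40044284e+01, -1.76591420e+01,  6.30803942e-02,
        5.82025596e-02, -1.71801908e-04]), 'position': array([ 0.17971573, -0.59784663,  0.22955262]), 'tool_rot': array([-0.10276325,  0.70038015, -0.69881044,  0.10281693]), 'ft_force': array([-0.03918763, -0.05879081,  0.13786783]), 'moment': array([-0.04988397, -0.01541477, -0.00489149]), 'grip_width': 0.08721874729085725}
top [[408.08496899   0.         324.06526169]
 [  0.         408.08496899 199.20830342]
 [  0.           0.           1.        ]] [[-0.01353004 -0.99986382 -0.00944873]
 [-0.99162269  0.01463131 -0.12833689]
 [ 0.12845766  0.00763317 -0.99168562]] [-3.80693852e-05  6.03647574e-01  8.11270129e-01] 1
case [{'at': [243.6, 421.5], 'conf': 0.78}]
keeper [{'at': [211.5, 191.8], 'conf': 0.73}]
lever [{'at': [245.7, 431.2], 'conf': 0.49}]
loop_bar [{'at': [240.4, 421.4], 'conf': 0.48}]
shut_lever [{'at': [211.5, 191.0], 'conf': 0.96}]
side [[402.57877741   0.         325.48128405]
 [  0.         402.57877741 197.92395949]
 [  0.           0.           1.        ]] [[-0.90381137 -0.42788814  0.00606179]
 [-0.2386087   0.49214378 -0.83717405]
 [ 0.35523358 -0.75809382 -0.54690297]] [0.50157056 0.22023567 0.56432849] 2
case [{'at': [172.6, 387.2], 'conf': 0.89}]
keeper [{'at': [174.1, 385.6], 'conf': 0.82}, {'at': [127.7, 389.8], 'conf': 0.35}]
lever [{'at': [129.6, 390.3], 'conf': 0.61}]
loop_bar [{'at': [114.7, 399.6], 'conf': 0.56}]
shut_lever [{'at': [264.7, 235.0], 'conf': 0.74}]
```

View pics/top0.png

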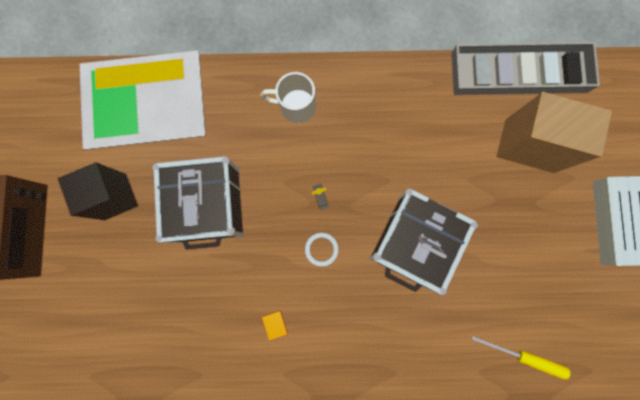

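View pics/side0.png

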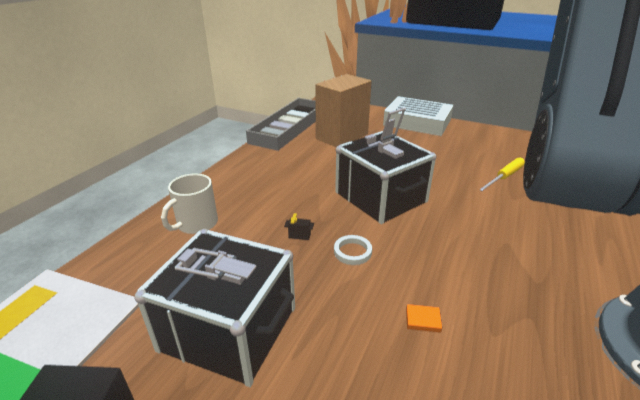

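The top view shows the open case at about (243,425), its latch upright and the keeper near (218,437). The closed case is at (200,197). I'll zoom in.

```bash
python3 - <<'E'
import cv2
a=cv2.imread("pics/top0.png")[180:300,360:490]; b=cv2.imread("pics/side0.png")[85:225,320:450]
cv2.imwrite("pics/z1.png",cv2.resize(a,None,fx=5,fy=5,interpolation=cv2.INTER_CUBIC)); cv2.imwrite("pics/z2.png",cv2.resize(b,None,fx=4,fy=4,interpolation=cv2.INTER_CUBIC))
E
```

```text
(no output)
```

View pics/z1.png

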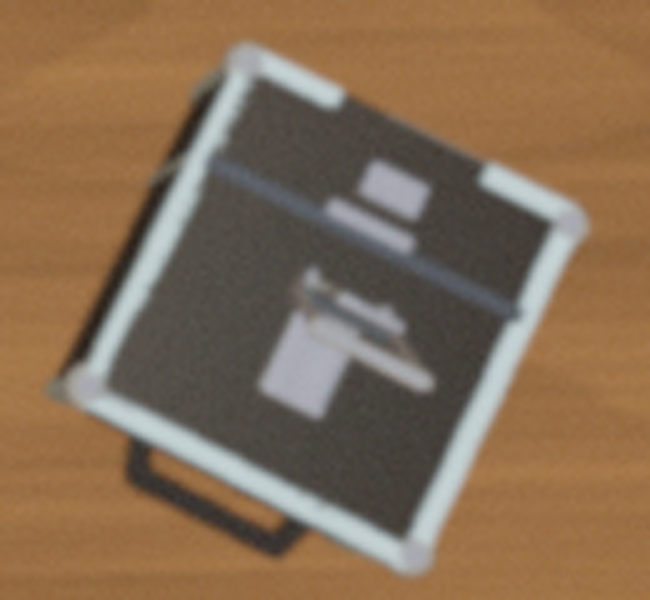

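View pics/z2.png

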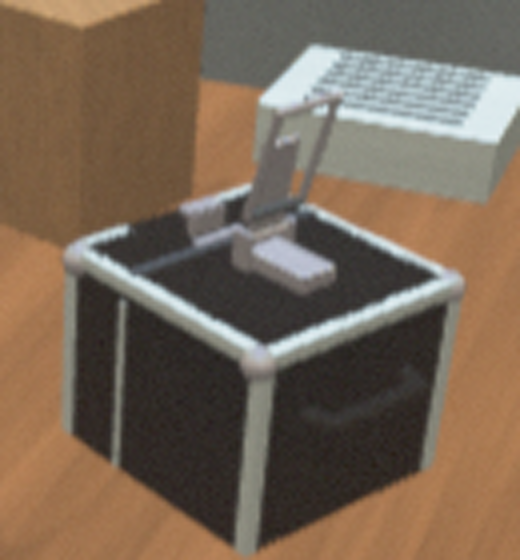

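```bash
cat > h.py <<'E'
import numpy as np, cv2
from scipy.optimize import least_squares
from scipy.spatial.transform import Rotation as Rn
cams={}
def load():
    from rig import robot
    return robot
def proj(c,X):
    p=(np.asarray(X)@c["R"].T+c["t"])@c["K"].T
    return p[:,:2]/p[:,2:]
E
python3 - <<'E'
from h import *
robot=load()
ct=robot.camera("top"); cs=robot.camera("side")
import pickle; pickle.dump((ct,cs),open("cams.pkl","wb"))
hx,hy=.075,.07
P=np.array([[hx,hy,.118],[hx,-hy,.118],[-hx,-hy,.118],[-hx,hy,.118]])
top=np.array([[409.6,192],[474.4,224.4],[442.4,291],[377,257]])
# side: (zoom/4+offset)
side=np.array([[75,257],[453,285],[258,360]])/4+[320,85]
def W(p,Q):
    c,s=np.cos(p[2]),np.sin(p[2]); Q=np.asarray(Q)
    return np.c_[p[0]+c*Q[:,0]-s*Q[:,1],p[1]+s*Q[:,0]+c*Q[:,1],Q[:,2]]
# side assignment: left-bottom corner nearer keeper (+x,+y); front corner (-x,+y); right (-x,-y)
sP=P[[0,2,3]]
f=lambda p:np.r_[(proj(ct,W(p,P))-top).ravel(),(proj(cs,W(p,sP))-side).ravel()]
r=least_squares(f,[.5,-.25,-.5]); print(r.x,np.degrees(r.x[2]),r.fun.round(1))
p=r.x
for n,q in dict(keeper=[.049,0,.125],pivot=[0,0,.135],barUp=[.0,0,.21]).items():
    w=W(p,[q]); print(n,w.round(4),proj(ct,w).round(1),proj(cs,w).round(1))
E
```

```text
[ 0.51312874 -0.1967806  -0.49602944] -28.42039336762935 [-0.1 -4.   2.5 -2.2 -0.2  3.9 -3.3  2.  -2.8 -3.   2.6 -1.2  0.7  0.2]
keeper [[ 0.5562 -0.2201  0.125 ]] [[438.  216.9]] [[369.4 139.2]]
pivot [[ 0.5131 -0.1968  0.135 ]] [[427.8 240.3]] [[385.6 143. ]]
barUp [[ 0.5131 -0.1968  0.21  ]] [[438.9 238.9]] [[389.  107.8]]
```

```bash
python3 - <<'E'
from h import *
import pickle; ct,cs=pickle.load(open("cams.pkl","rb"))
top=np.array([[409.6,192],[474.4,224.4],[442.4,291],[377,257]])
side=np.array([[75,257],[453,285],[258,360]])/4+[320,85]
def W(p,Q):
    c,s=np.cos(p[2]),np.sin(p[2]); Q=np.asarray(Q)
    return np.c_[p[0]+c*Q[:,0]-s*Q[:,1],p[1]+s*Q[:,0]+c*Q[:,1],Q[:,2]]
def f(p):
    hx,hy=.075-p[3],.07-p[3]
    P=np.array([[hx,hy,.118],[hx,-hy,.118],[-hx,-hy,.118],[-hx,hy,.118]])
    return np.r_[(proj(ct,W(p,P))-top).ravel(),(proj(cs,W(p,P[[0,2,3]]))-side).ravel()]
r=least_squares(f,[.5,-.25,-.5,0.]); print(r.x,np.degrees(r.x[2]),r.fun.round(1))
p=r.x
np.save("case.npy",p[:3])
for n,q in dict(keeper=[.049,0,.125],k2=[.053,0,.134],k3=[.04,0,.134],pivot=[0,0,.135],barUp=[-.021,0,.21]).items():
    w=W(p,[q]); print(n,w.round(4),(proj(ct,w)).round(1),((proj(ct,w)-[360,180])*5).round(0),((proj(cs,w)-[320,85])*4).round(0))
o=load().get_obs(); R=Rn.from_quat(o["tool_rot"]).as_matrix(); print(R.round(3), o["time"])
E
cat >> h.py <<'E'
def W(p,Q):
    c,s=np.cos(p[2]),np.sin(p[2]); Q=np.atleast_2d(Q)
    return np.c_[p[0]+c*Q[:,0]-s*Q[:,1],p[1]+s*Q[:,0]+c*Q[:,1],Q[:,2]]
def plan(tip_case, sgn=1):
    """tool-frame moves: turn then shift; target finger tip in case frame (m), opening axis along case y"""
    p=np.load("case.npy"); o=load().get_obs(); R=Rn.from_quat(o["tool_rot"]).as_matrix()
    zt=W([0,0,p[2]],[0,sgn,0])[0]; yt=np.array([0,0,-1.]); xt=np.cross(yt,zt)
    Rt=np.c_[xt,yt,zt]; rv=np.degrees(Rn.from_matrix(R.T@Rt).as_rotvec())
    tcp=W(p,tip_case)[0]+[0,0,.008]
    d=tcp-o["position"]
    cur=W([0,0,-p[2]],(o["position"]-[p[0],p[1],.008])[None])[0]
    print("t",round(o["time"],2),"tip in case mm",(cur*1e3).round(1),"turn",rv.round(1),"shift cur axes mm",(R.T@d*1e3).round(1),"shift in target axes",(Rt.T@d*1e3).round(1),"F",o["ft_force"].round(1),"w",o["grip_width"].round(4))
E
python3 -c "
from h import *
plan([-.07,0,.172]); plan([-.07,0,.172],-1)"
```

```text
[ 0.51269319 -0.19626621 -0.49585654  0.00434368] -28.41048687573022 [ 0.6 -0.7 -0.8 -1.  -1.6  0.9 -0.4  1.2  0.1 -2.7 -0.4 -1.3  0.9 -1.3]
keeper [[ 0.5558 -0.2196  0.125 ]] [[437.7 217.1]] [[389. 186.]] [[198. 217.]]
k2 [[ 0.5593 -0.2215  0.134 ]] [[440.  214.8]] [[400. 174.]] [[194. 199.]]
k3 [[ 0.5479 -0.2153  0.134 ]] [[436.9 221.1]] [[384. 205.]] [[210. 208.]]
pivot [[ 0.5127 -0.1963  0.135 ]] [[427.5 240.5]] [[337. 302.]] [[263. 233.]]
barUp [[ 0.4942 -0.1863  0.21  ]] [[433.  250.7]] [[365. 353.]] [[307. 105.]]
[[-0.958 -0.     0.288]
 [-0.288  0.    -0.958]
 [ 0.    -1.    -0.   ]] 0.7Traceback (most recent call last):
  File "<string>", line 3, in <module>
    plan([-.07,0,.172]); plan([-.07,0,.172],-1)
    ~~~~^^^^^^^^^^^^^^^
  File "h.py", line 22, in plan
    print("t",round(o["time"],2),"tip in case mm",(cur*1e3).round(1),"turn",rv.round(1),"shift cur axes mm",(R.T@d*1e3).round(1),"shift in target axes",(Rt.T@d*1e3).round(1),"F",o["ft_force"].round(1),"w",o["grip_width"].round(4))
                                                                                                                                                                                                             ^^^^^^^^^^^^^^^^^^^^^
AttributeError: 'float' object has no attribute 'round'
```

```bash
sed -i 's/o\["grip_width"\].round(4)/round(float(o["grip_width"]),4)/' h.py; python3 -c "
from h import *
plan([-.07,0,.172]); plan([-.07,0,.172],-1)"
```

```text
t 0.7 tip in case mm [-101.4 -512.2  222.6] turn [   0.  -134.9   -0. ] shift cur axes mm [-385.1   50.6 -339.1] shift in target axes [ 31.4  50.6 512.2] F [-0.3 -1.  -0.6] w 0.0869
t 0.7 tip in case mm [-101.4 -512.2  222.6] turn [ 0.  45.1  0. ] shift cur axes mm [-385.1   50.6 -339.1] shift in target axes [ -31.4   50.6 -512.2] F [-0.3 -1.  -0.6] w 0.0869
```

```bash
python3 -m crank '[[[0,9,0,0,0,0,0],[0,9,0,0,0,0,0],[0,9,0,0,0,0,0],[0,9,0,0,0,0,0],[0,9,0,0,0,0,0]]]' 20
python3 -m crank '[[[0,0,0,-0.003,0,-0.055,0],[0,0,0,-0.003,0,-0.055,0],[0,0,0,-0.003,0,-0.055,0],[0,0,0,-0.003,0,-0.055,0],[0,0,0,-0.003,0,-0.055,0]]]'
python3 -c "
from h import *
plan([-.07,0,.172],-1)"
```

```text
time: 1.32
position: [0.1798, -0.5985, 0.2306]
tool_rot: [-0.175, -0.685, 0.685, 0.175]
ft_force: [0.3, 0.1, -0.4]
grip_width: 0.0447
time: 1.95
position: [0.3241, -0.3621, 0.2308]
tool_rot: [-0.173, -0.685, 0.686, 0.173]
ft_force: [1.6, 0.3, 0.1]
grip_width: 0.0019
t 1.95 tip in case mm [ -86.9 -235.6  222.8] turn [-0.   0.1 -0.1] shift cur axes mm [ -17.3   50.8 -235.6] shift in target axes [ -16.9   50.8 -235.6] F [1.6 0.3 0.1] w 0.0019
```

```bash
python3 -m crank '[[[0,0,0,-0.004,0,-0.05,0],[0,0,0,-0.004,0.0,-0.05,0],[0,0,0,-0.004,0.015,-0.05,0],[0,0,0,-0.003,0.015,-0.05,0],[0,0,0,-0.002,0.02,-0.036,0]]]'
python3 - <<'E'
from h import *
plan([-.07,0,.172],-1)
r=load()
for n in ["side","wrist"]:
    c=r.camera(n); im=c["img"][:,:,::-1]
    if n=="side": im=cv2.resize(im[60:230,280:480],None,fx=3,fy=3,interpolation=cv2.INTER_CUBIC)
    cv2.imwrite(f"pics/{n}1.png",im)
E
```

```text
time: 2.58
position: [0.4515, -0.1622, 0.1807]
tool_rot: [-0.173, -0.686, 0.686, 0.172]
ft_force: [1.2, -0.5, -0.5]
grip_width: 0.0005
t 2.58 tip in case mm [-70.1   0.8 172.7] turn [-0.   0.2 -0.1] shift cur axes mm [-0.1  0.7  0.8] shift in target axes [-0.1  0.7  0.8] F [ 1.2 -0.5 -0.5] w 0.0005
```

View pics/side1.png

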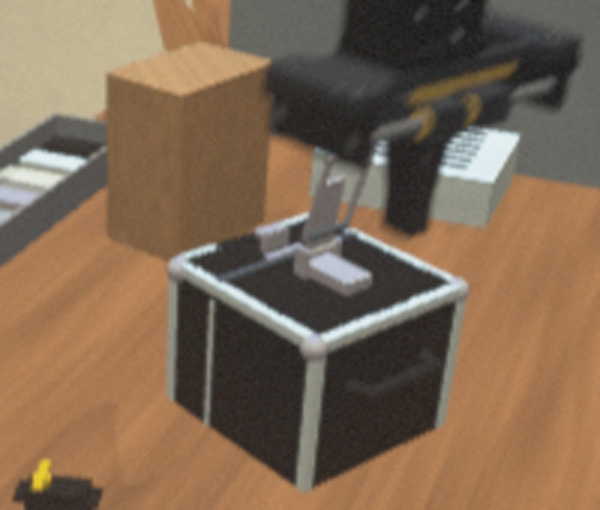

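View pics/wrist1.png

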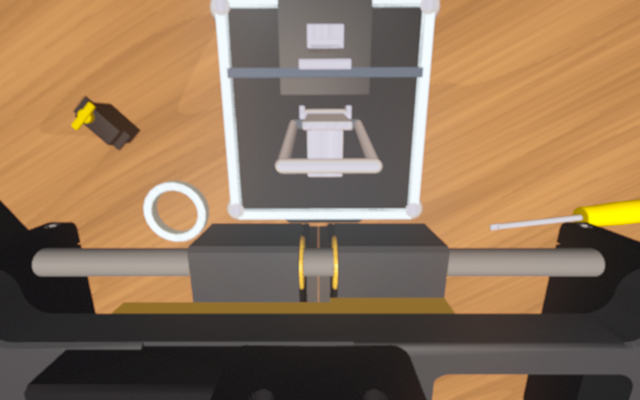

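```bash
python3 -m crank '[[[0,0,0,-0.008,0.006,0.001,0],[0,0,0,-0.01,0.006,0,0],[0,0,0,-0.01,0,0,0],[0,0,0,-0.008,0,0,0],[0,0,0,-0.008,0,0,0]]]'
python3 -m crank '[[[0,0,0,-0.008,0,0,0],[0,0,0,-0.006,0,0,0],[0,0,0,-0.006,0,0,0],[0,0,0,-0.004,0,0,0],[0,0,0,-0.002,0,0,0]]]'
python3 - <<'E'
from h import *
plan([.005,0,.160],-1)
r=load()
for n in ["side","wrist"]:
    c=r.camera(n); im=c["img"][:,:,::-1]
    if n=="side": im=cv2.resize(im[60:230,280:480],None,fx=3,fy=3,interpolation=cv2.INTER_CUBIC)
    cv2.imwrite(f"pics/{n}2.png",im)
E
```

```text
time: 3.3
position: [0.4889, -0.1862, 0.1687]
tool_rot: [-0.173, -0.686, 0.686, 0.173]
ft_force: [-0.1, -0.2, -0.1]
grip_width: 0.0006
time: 3.92
position: [0.5115, -0.1978, 0.1685]
tool_rot: [0.173, 0.686, -0.686, -0.173]
ft_force: [-1.0, -0.4, 0.7]
grip_width: 0.0003
t 3.92 tip in case mm [ -0.4  -1.9 160.5] turn [0.  0.1 0. ] shift cur axes mm [-5.4  0.5 -1.9] shift in target axes [-5.4  0.5 -1.9] F [-1.  -0.4  0.7] w 0.0003
```

View pics/side2.png

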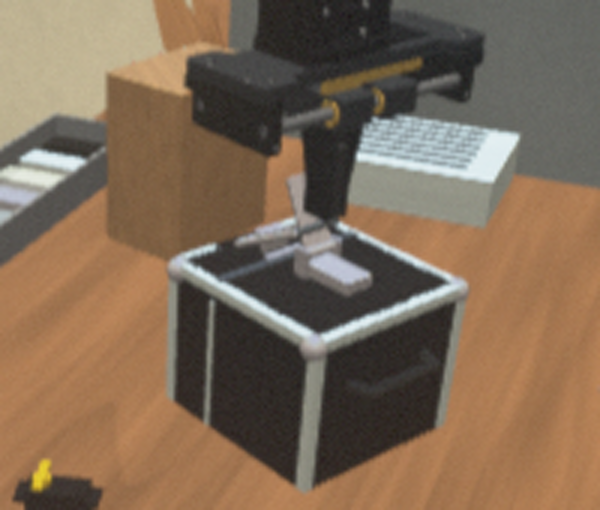

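View pics/wrist2.png

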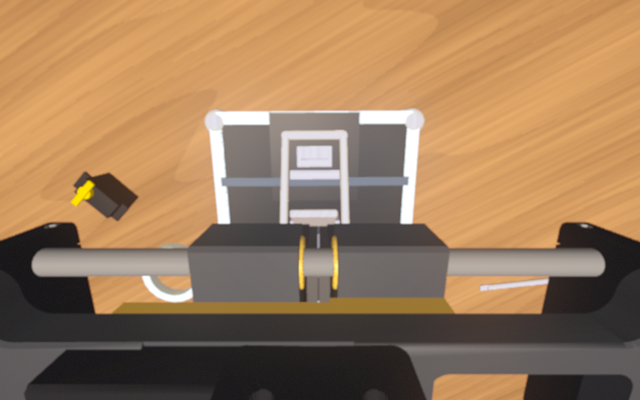

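The loop has dropped over the keeper: in the wrist view its bar is at row 133, beyond the keeper at row 155. I'll push the lever on towards its stop.

```bash
python3 -m crank '[[[0,0,0,-0.003,0,0,0],[0,0,0,-0.002,0,0,0],[0,0,0,-0.002,0,0,0],[0,0,0,-0.001,0,0,0],[0,0,0,0,0,0,0]]]'
python3 - <<'E'
from h import *
plan([.008,0,.160],-1)
r=load()
for n in ["side"]:
    c=r.camera(n); im=c["img"][:,:,::-1]
    if n=="side": im=cv2.resize(im[100:190,320:450],None,fx=6,fy=6,interpolation=cv2.INTER_CUBIC)
    cv2.imwrite(f"pics/{n}3.png",im)
E
```

```text
time: 4.65
position: [0.5179, -0.2013, 0.1684]
tool_rot: [0.172, 0.686, -0.686, -0.173]
ft_force: [-1.6, 0.8, -0.1]
grip_width: 0.0003
t 4.65 tip in case mm [  7.   -1.9 160.4] turn [0.  0.1 0.1] shift cur axes mm [-1.   0.4 -1.9] shift in target axes [-1.   0.4 -1.9] F [-1.6  0.8 -0.1] w 0.0003
```

View pics/side3.png

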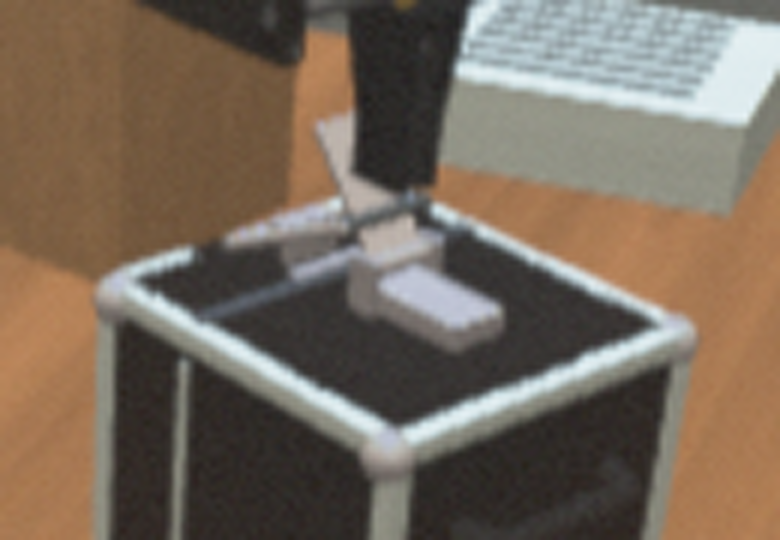

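```bash
python3 -m crank '[[[0,0,0,-0.002,0,0,0],[0,0,0,-0.001,0,0,0],[0,0,0,-0.001,0,0,0],[0,0,0,-0.001,0,0,0],[0,0,0,0,0,0,0]]]'
python3 - <<'E'
from h import *
plan([.008,0,.160],-1)
p=np.load("case.npy");r=load()
c=r.camera("top"); 
print(proj(c,W(p,[[.068,0,.125],[.068,.02,.125],[.068,-.02,.125]])))
im=cv2.resize(c["img"][170:290,360:500,::-1],None,fx=5,fy=5,interpolation=cv2.INTER_CUBIC)
cv2.imwrite(f"pics/top4.png",im)
c=r.camera("side"); print((proj(c,W(p,[[.068,0,.125],[.068,.02,.125],[.068,-.02,.125]]))-[320,100])*6)
c=r.camera("wrist"); cv2.imwrite(f"pics/wrist4.png",cv2.resize(c["img"][80:260,200:440,::-1],None,fx=3,fy=3,interpolation=cv2.INTER_CUBIC))
E
```

```text
time: 5.32
position: [0.5187, -0.2017, 0.168]
tool_rot: [0.169, 0.687, -0.685, -0.176]
ft_force: [-7.9, 4.1, 6.3]
grip_width: 0.0005
t 5.33 tip in case mm [  7.8  -1.9 160. ] turn [-0.   0.2  0.6] shift cur axes mm [-0.2 -0.  -1.9] shift in target axes [-0.2 -0.  -1.9] F [-7.9  4.1  6.3] w 0.0005
[[442.13162205 208.1070241 ]
 [432.41326791 203.16566444]
 [451.88477481 213.06607734]]
[[261.84496572 217.94000964]
 [219.33169042 231.55747246]
 [303.39917239 204.62974689]]
```

View pics/wrist4.png

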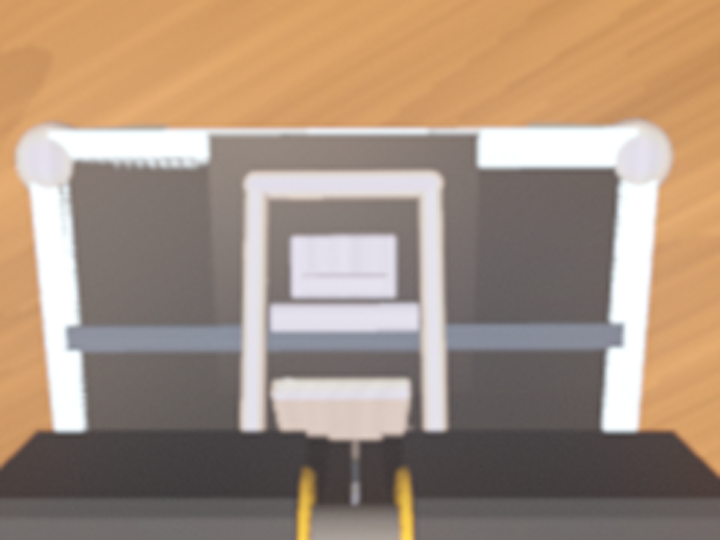

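View pics/top4.png

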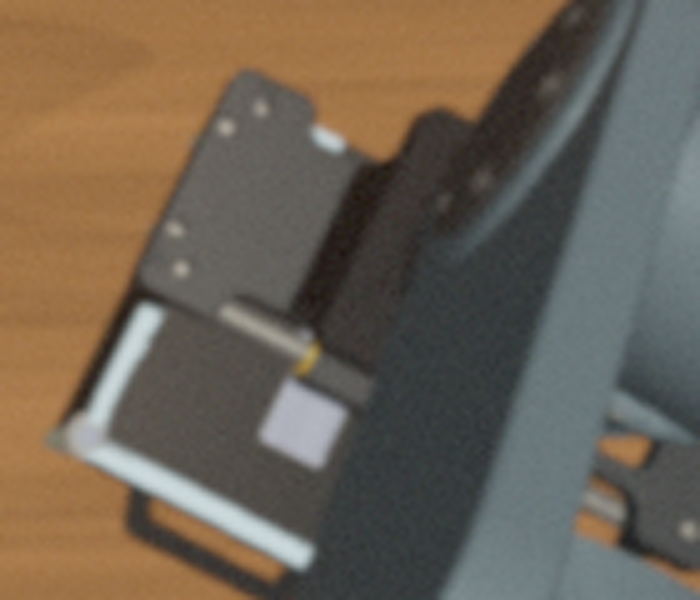

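```bash
python3 -m crank '[[[0,0,0,0.012,0,-0.002,0],[0,0,0,0.006,-0.012,0,0],[0,0,0,0,-0.02,0,0],[0,0,0,0,-0.012,0,0],[0,0,0,0,0,0,0]]]'
python3 - <<'E'
from h import *
plan([.055,0,.200],-1)
p=np.load("case.npy");r=load()
c=r.camera("side"); cv2.imwrite(f"pics/side5.png",cv2.resize(c["img"][60:210,290:450,::-1],None,fx=5,fy=5,interpolation=cv2.INTER_CUBIC))
# block front edge heights: bottom corner pixel ~ (343,145)
for uv in [(341,147),(343,142)]:
    K,R,t=c["K"],c["R"],c["t"]; d=R.T@np.linalg.inv(K)@[*uv,1]; o=-R.T@t; g=o-d*o[2]/d[2]
    zs=np.arange(.1,.26,.02); print(g.round(3)); print([(round(z,2),proj(c,[[g[0],g[1],z]])[0,1].round(0)) for z in zs])
E
```

```text
time: 6.1
position: [0.509, -0.1943, 0.2141]
tool_rot: [-0.174, -0.685, 0.686, 0.171]
ft_force: [0.4, -0.1, 1.2]
grip_width: 0.0003
t 6.1 tip in case mm [ -4.2  -0.  206.1] turn [-0.   0.1 -0.2] shift cur axes mm [-59.1   6.4   0.1] shift in target axes [-59.2   6.1  -0. ] F [ 0.4 -0.1  1.2] w 0.0003
[ 0.695 -0.396  0.   ]
[(np.float64(0.1), np.float64(112.0)), (np.float64(0.12), np.float64(105.0)), (np.float64(0.14), np.float64(98.0)), (np.float64(0.16), np.float64(90.0)), (np.float64(0.18), np.float64(82.0)), (np.float64(0.2), np.float64(74.0)), (np.float64(0.22), np.float64(66.0)), (np.float64(0.24), np.float64(58.0))]
[ 0.703 -0.428  0.   ]
[(np.float64(0.1), np.float64(108.0)), (np.float64(0.12), np.float64(101.0)), (np.float64(0.14), np.float64(94.0)), (np.float64(0.16), np.float64(86.0)), (np.float64(0.18), np.float64(78.0)), (np.float64(0.2), np.float64(71.0)), (np.float64(0.22), np.float64(63.0)), (np.float64(0.24), np.float64(54.0))]
```

View pics/side5.png

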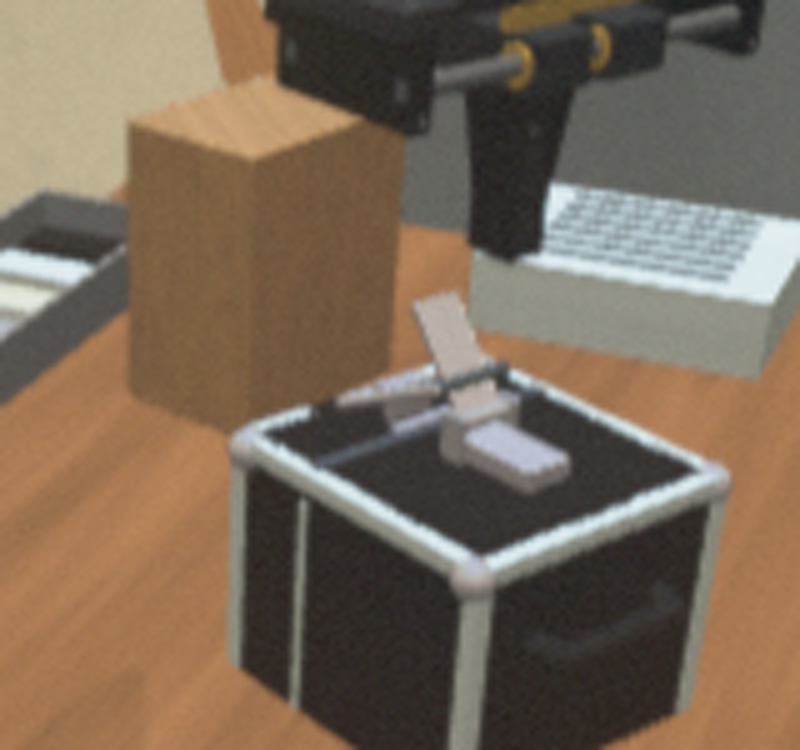

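The lever stays at its stop and the loop is down behind the keeper. Next the finger goes over to the keeper side.

```bash
python3 -m crank '[[[0,0,0,-0.03,0,0,0],[0,0,0,-0.034,0,0,0],[0,0,0,0,0.01,0,0],[0,0,0,0,0.02,0,0],[0,0,0,0,0.009,0,0]]]'
python3 - <<'E'
from h import *
plan([.055,0,.165],-1)
p=np.load("case.npy");r=load()
c=r.camera("side"); cv2.imwrite(f"pics/side6.png",cv2.resize(c["img"][60:210,290:450,::-1],None,fx=5,fy=5,interpolation=cv2.INTER_CUBIC))
E
```

```text
time: 6.78
position: [0.5622, -0.2227, 0.1713]
tool_rot: [0.171, 0.686, -0.685, -0.174]
ft_force: [0.1, 0.2, -1.2]
grip_width: 0.0004
t 6.78 tip in case mm [ 56.1   0.3 163.3] turn [0.  0.1 0.3] shift cur axes mm [ 1.1 -1.7  0.3] shift in target axes [ 1.1 -1.7  0.3] F [ 0.1  0.2 -1.2] w 0.0004
```

View pics/side6.png

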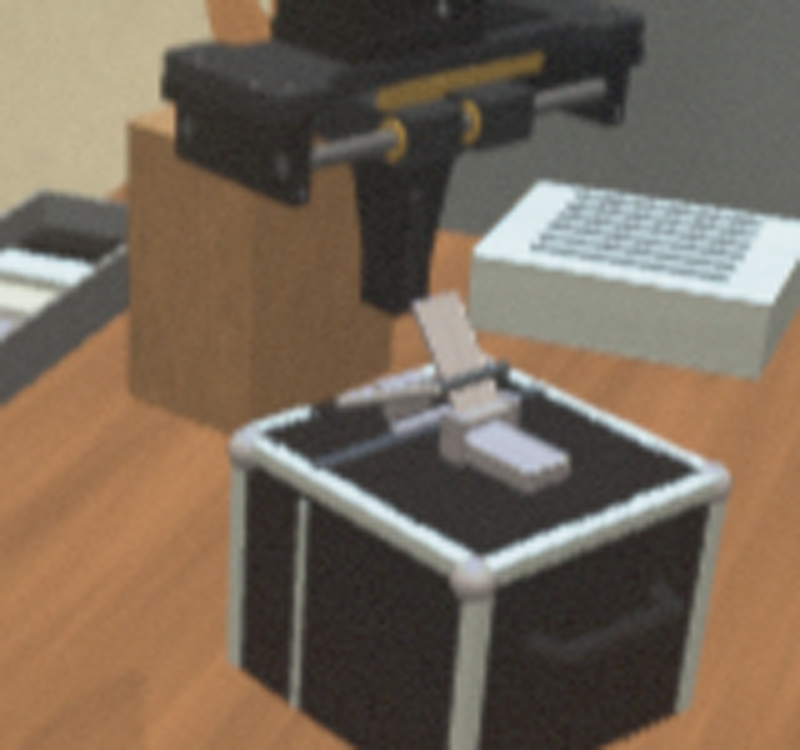

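```bash
python3 -m crank '[[[0,0,0,0.01,0,0,0],[0,0,0,0.01,0,0,0],[0,0,0,0.009,-0.001,0,0],[0,0,0,0.009,-0.002,0,0],[0,0,0,0.008,-0.002,0,0]]]'
python3 - <<'E'
from h import *
plan([-.003,0,.169],-1)
p=np.load("case.npy");r=load()
c=r.camera("side"); cv2.imwrite(f"pics/side7.png",cv2.resize(c["img"][60:210,290:450,::-1],None,fx=5,fy=5,interpolation=cv2.INTER_CUBIC))
E
```

```text
time: 7.45
position: [0.5229, -0.2017, 0.1788]
tool_rot: [0.173, 0.686, -0.686, -0.173]
ft_force: [-0.4, -0.3, -0.0]
grip_width: 0.0003
t 7.45 tip in case mm [1.150e+01 1.000e-01 1.708e+02] turn [0.  0.1 0. ] shift cur axes mm [14.5  1.8  0.1] shift in target axes [14.5  1.8  0.1] F [-0.4 -0.3 -0. ] w 0.0003
```

View pics/side7.png

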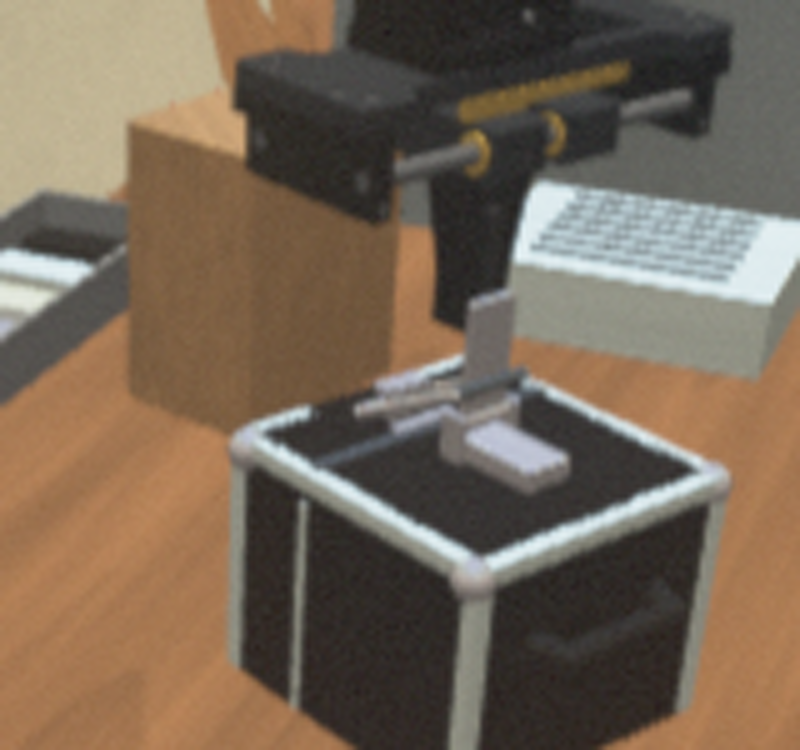

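```bash
python3 -m crank '[[[0,0,0,0.005,0,0,0],[0,0,0,0.005,0,0,0],[0,0,0,0.004,0.001,0,0],[0,0,0,0.003,0.001,0,0],[0,0,0,0.002,0.001,0,0]]]'
python3 - <<'E'
from h import *
plan([-.013,0,.165],-1)
p=np.load("case.npy");r=load()
c=r.camera("side"); cv2.imwrite(f"pics/side8.png",cv2.resize(c["img"][100:190,330:440,::-1],None,fx=6,fy=6,interpolation=cv2.INTER_CUBIC))
print(((proj(c,W(p,[[.049,0.0,.125],[.049,.02,.125],[.049,-.02,.125]])))-[330,100])*6)
c=r.camera("wrist"); cv2.imwrite(f"pics/wrist8.png",cv2.resize(c["img"][80:260,200:440,::-1],None,fx=3,fy=3,interpolation=cv2.INTER_CUBIC))
E
```

```text
time: 8.12
position: [0.5073, -0.1934, 0.1756]
tool_rot: [-0.173, -0.686, 0.686, 0.172]
ft_force: [2.0, -1.6, -0.4]
grip_width: 0.0005
t 8.12 tip in case mm [-6.100e+00 -1.000e-01  1.676e+02] turn [-0.   0.1 -0.1] shift cur axes mm [ 6.9  2.6 -0.1] shift in target axes [ 6.9  2.6 -0.1] F [ 2.  -1.6 -0.4] w 0.0005
[[236.81427116 236.14174271]
 [194.07086164 250.17733323]
 [278.57924209 222.42744064]]
```

View pics/side8.png

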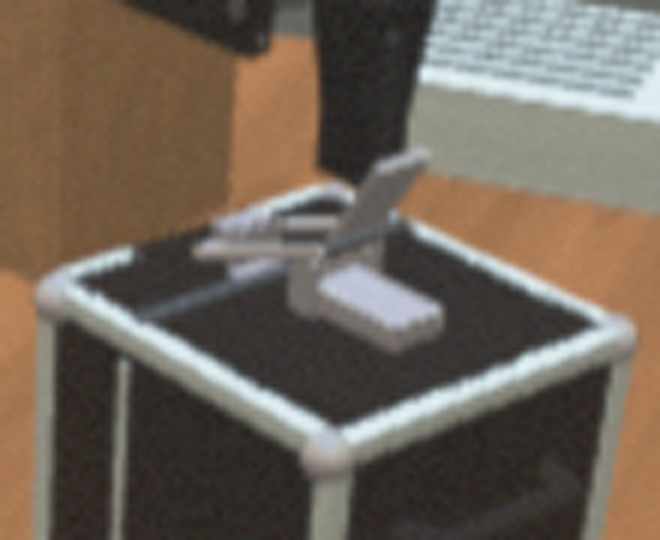

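View pics/wrist8.png

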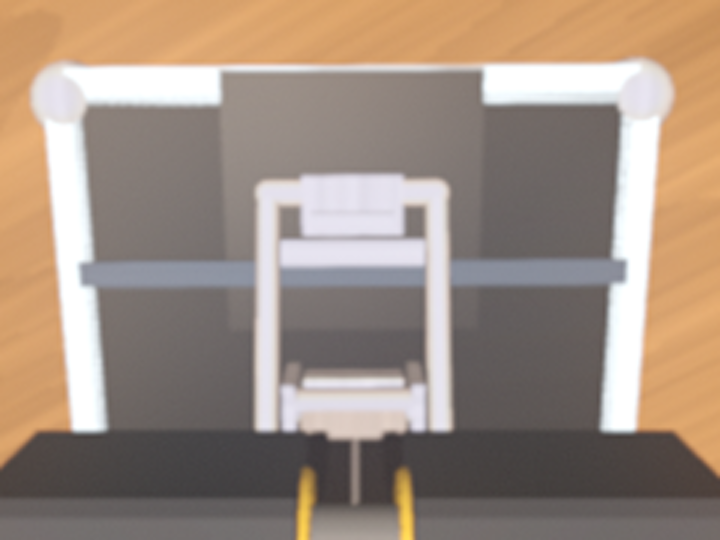

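The wrist view shows the bar caught under the keeper's lip, at row 190 in the zoomed picture. I'll keep pressing the lever over.

```bash
python3 -m crank '[[[0,0,0,0.004,0.001,0,0],[0,0,0,0.003,0.002,0,0],[0,0,0,0.004,0.003,0,0],[0,0,0,0.004,0.004,0,0],[0,0,0,0.003,0.004,0,0]]]'
python3 - <<'E'
from h import *
plan([-.026,0,.149],-1)
p=np.load("case.npy");r=load()
c=r.camera("side"); cv2.imwrite(f"pics/side9.png",cv2.resize(c["img"][100:190,330:440,::-1],None,fx=6,fy=6,interpolation=cv2.INTER_CUBIC))
E
```

```text
time: 8.85
position: [0.4899, -0.1839, 0.161]
tool_rot: [0.172, 0.686, -0.685, -0.174]
ft_force: [0.8, -0.3, 0.6]
grip_width: 0.0004
t 8.85 tip in case mm [-2.60e+01  1.00e-01  1.53e+02] turn [0.  0.1 0.1] shift cur axes mm [0.  4.  0.1] shift in target axes [0.  4.  0.1] F [ 0.8 -0.3  0.6] w 0.0004
```

View pics/side9.png

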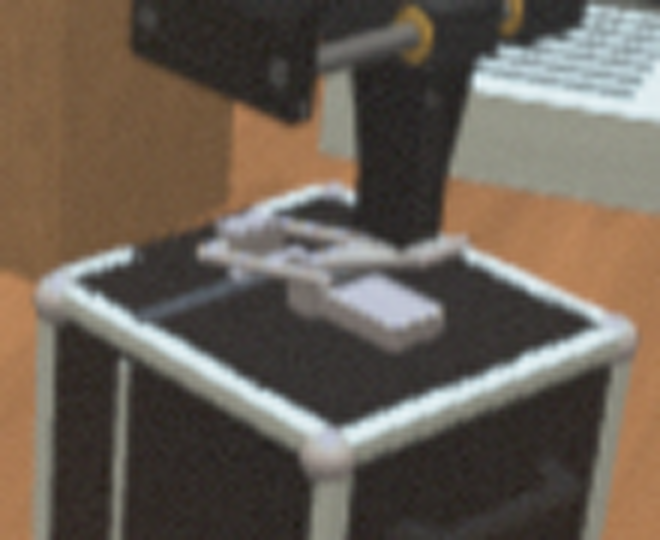

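```bash
python3 -m crank '[[[0,0,0,0.003,0.004,0,0],[0,0,0,0.002,0.004,0,0],[0,0,0,0.002,0.003,0,0],[0,0,0,0.001,0.003,0,0],[0,0,0,0,0.002,0,0]]]'
python3 - <<'E'
from h import *
plan([-.033,0,.136],-1)
p=np.load("case.npy");r=load()
c=r.camera("side"); cv2.imwrite(f"pics/side10.png",cv2.resize(c["img"][100:190,330:440,::-1],None,fx=6,fy=6,interpolation=cv2.INTER_CUBIC))
E
```

```text
time: 9.52
position: [0.484, -0.1808, 0.1453]
tool_rot: [0.173, 0.686, -0.686, -0.173]
ft_force: [-0.0, -0.3, 1.2]
grip_width: 0.0006
t 9.53 tip in case mm [-32.7  -0.  137.3] turn [0.  0.1 0. ] shift cur axes mm [ 0.3  1.3 -0. ] shift in target axes [ 0.3  1.3 -0. ] F [-0.  -0.3  1.2] w 0.0006
```

View pics/side10.png

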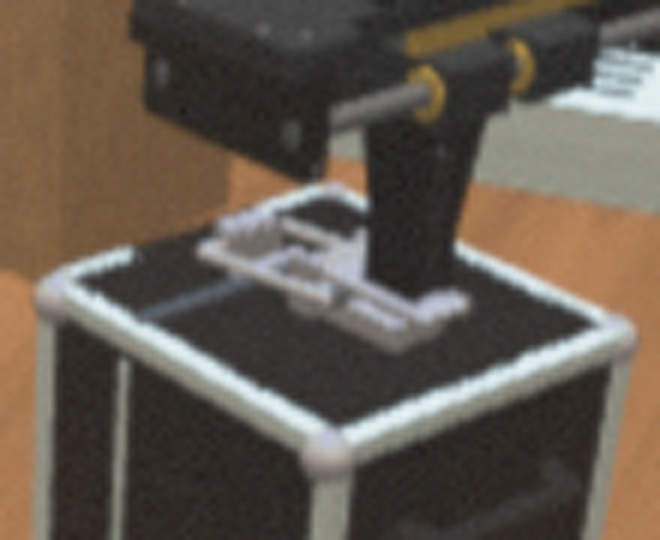

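The lever looks flat. I'll press down a little more to check it has bottomed, then lift away.

```bash
python3 -m crank '[[[0,0,0,0,0.001,0,0],[0,0,0,0,0.001,0,0],[0,0,0,0,0.001,0,0],[0,0,0,0,0.001,0,0],[0,0,0,0,0,0,0]]]'
```

```text
time: 10.2
position: [0.4841, -0.1808, 0.1447]
tool_rot: [-0.173, -0.685, 0.686, 0.172]
ft_force: [-6.5, 3.1, 23.7]
grip_width: 0.0004
```

```bash
python3 -m crank '[[[0,0,0,0,-0.006,0,0],[0,0,0,0,-0.02,0,0],[0,0,0,0,-0.03,0,0],[0,0,0,0.02,-0.03,0,0],[0,0,0,0.05,-0.02,0,0]]]'
python3 -m crank '[[[0,0,0,0.03,0,0.055,0],[0,0,0,0.02,0,0.055,0],[0,0,0,0,0,0.055,0],[0,0,0,0,0,0.055,0],[0,0,0,0,0,0,0]]]'
python3 - <<'E'
from h import *
plan([-.07,0,.25],-1)
p=np.load("case.npy");r=load()
A=[[.049,0,.125],[-.052,0,.137],[-.052,.012,.137],[-.052,-.012,.137]]
c=r.camera("side"); im=c["img"][:,:,::-1]; cv2.imwrite(f"pics/side11.png",cv2.resize(im[100:190,330:440],None,fx=6,fy=6,interpolation=cv2.INTER_CUBIC)); cv2.imwrite("pics/full11.png",im)
print((proj(c,W(p,A))-[330,100])*6)
c=r.camera("top"); im=c["img"][:,:,::-1]; cv2.imwrite(f"pics/top11.png",cv2.resize(im[180:300,360:490],None,fx=5,fy=5,interpolation=cv2.INTER_CUBIC))
print((proj(c,W(p,A))-[360,180])*5)
E
```

```text
time: 10.82
position: [0.4243, -0.1492, 0.249]
tool_rot: [-0.175, -0.685, 0.686, 0.171]
ft_force: [-0.7, 0.1, 1.2]
grip_width: 0.0004
time: 11.45
position: [0.2731, -0.3218, 0.2478]
tool_rot: [-0.175, -0.684, 0.686, 0.174]
ft_force: [0.9, -0.2, 0.3]
grip_width: 0.0004
t 11.45 tip in case mm [-151.  -224.4  239.8] turn [-0.1 -0.2 -0.1] shift cur axes mm [ -80.2  -10.5 -224.6] shift in target axes [ -81.   -10.2 -224.4] F [ 0.9 -0.2  0.3] w 0.0004
[[236.81427116 236.14174271]
 [445.80701936 309.82274352]
 [419.44061271 319.57136769]
 [471.77535409 300.22130109]]
[[388.52573813 185.67945386]
 [275.76024174 431.00986026]
 [245.74035554 415.34835034]
 [305.84677664 446.7061411 ]]
```

View pics/side11.png

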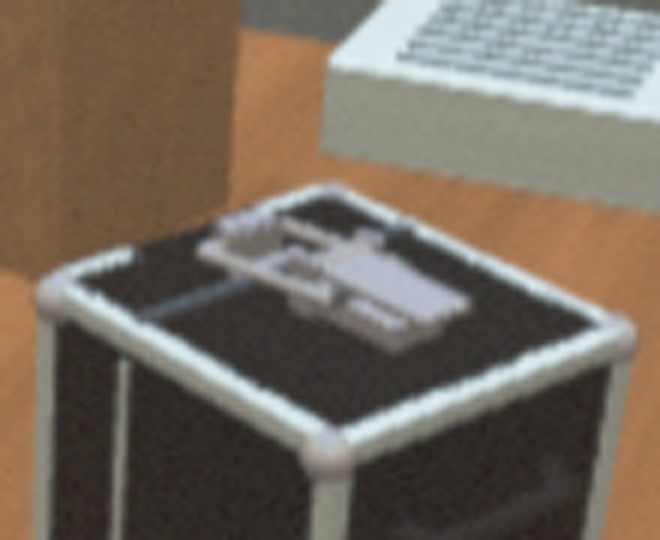

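View pics/top11.png

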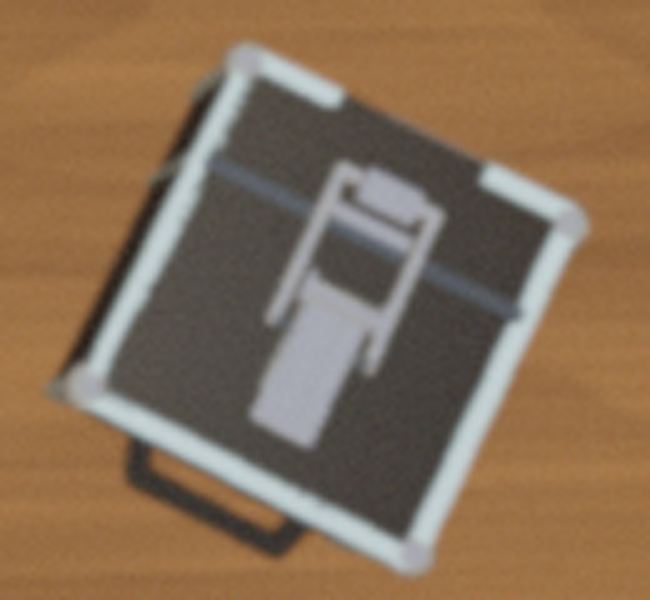

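View pics/full11.png

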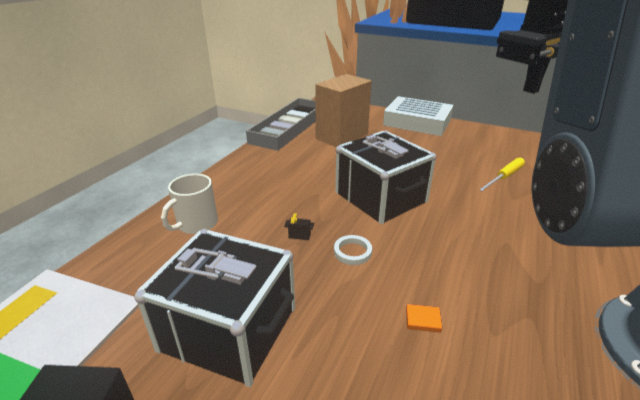

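The lever now lies flat, its end near (470,302) in the zoomed side view, where flat predicts the edge between (419,320) and (472,300). The bar sits under the keeper near (390,185) in the zoomed top view. The other case looks unchanged and the arm is clear of everything.

```bash
python3 -c "
from rig import robot
print(robot.hand_in()); print(robot.get_obs()['time'])"
```

```text
the job is handed in; nothing more can be done
None
the job is handed in; nothing more can be done
```

The unlatched case is now latched, and I handed the job in at about 11.5 s of the 45 s allowed. The hand-in reports no verdict.

- **Hooking:** With the closed fingers I pushed the lever to its open stop from behind. The loop tipped over by itself and its bar dropped beyond the keeper. When I pressed the lever back, the wrist camera showed the bar caught under the keeper's lip.
- **Closing:** I pressed the lever down flat and confirmed it had bottomed. The contact force reached about 25 N, then I lifted clear.
- **Last checks:** In the side and top pictures the lever's end is within a few millimetres of where a flat lever should appear. The bar sits at the keeper, the other case's latch looks unchanged, and the wrist force was under 1 N with the arm away from everything. No check failed or disagreed, but I judged the lever angle and bar position from pictures only, with no direct reading of either.

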